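# Load the curing hood and hold its eye shield half open

### The job

Take the large round drum charm out of the pocket tray and seat it upright and fully home in the round recess of the curing hood's work rest, and let go of it. Then swing the hood's amber eye shield forward by its handle bar from where it leans back until it stands open 45 degrees above its shut position, and finish while holding it there by the bar so that I can cure the enamel underneath: the hinge is worn and the shield would fall shut, so never let it drop. Leave the other charms in their pockets and do not disturb the tweezers, the dish or the jar.

Things in the scene. Friction and masses are not known exactly. Their poses are not given: they have to be found in the camera images.
- drum_charm: The large round charm: an upright brass drum 16 mm in diameter and 16 mm tall with a flat white enamel top, about 25 g. It stands in one of the six pockets of the tray (which one varies). Origin at the centre of its underside, z up along its axis. In its pocket its underside is 7 mm above the desk and its upper 11 mm stick out above the tray.
- tray: Grey pocket tray, 108 mm (its x) by 162 mm (its y), 12 mm high, fixed to the desk. Origin: centre of its underside, z up. Six square pockets, 21 mm wide, 5 mm deep, at x = -20 and +20 mm, y = -46, 0 and +46 mm; four hold a charm, two are empty. There is more room for fingers beside a charm along the tray's y than along its x.
- small_drum: Small round brass charm, 10 mm in diameter and 12 mm tall, in a pocket of the tray; stays there. Origin at the centre of its underside.
- square_a: Square brass charm, 15 x 15 x 16 mm, in a pocket of the tray; stays there. Origin at the centre of its underside.
- square_b: Another square brass charm, 15 x 15 x 16 mm, in a pocket of the tray; stays there. Origin at the centre of its underside.
- hood: Curing hood, fixed to the desk: white steel box, open in front and above; base 150 mm (x) by 172 mm (y); cheeks 4 mm thick at y = -80 and +80 mm, up to 57 mm high; back wall at x = +66 mm. Origin: centre of its underside, z up, front towards its -x (roughly to the robot). Inside, an aluminium work rest, 44 x 44 mm, centred at x = -14 mm, y = 0, its top 32 mm above the desk.
- hood_nest (a point): Centre of the floor of the round recess in the work rest, 27 mm above the desk. The recess is 18 mm in diameter and 5 mm deep, with a 1.5 mm chamfer round its mouth. Axes as the hood's.
- hood_hinge (a point): Centre of the shield's hinge axis, at x = +68 mm, y = 0, z = 58 mm of the hood. The axis runs along the hood's y. Axes as the hood's.
- shield_angle (a joint): Angle of the hinged eye shield (rad): 0 = shut, level over the hood, pointing to its front; 0.785 = 45 degrees; 1.57 = upright; 1.85 = leaning back on its stops, as at the start. A 3 mm amber panel in a dark steel frame, 166 mm wide, reaching 113 mm from the hinge; 0.21 kg with its handle. Nearly free hinge: forward of upright it falls shut unless held.
- shield: The amber eye shield with its frame and handle bar; its origin lies on the hinge axis, x runs in its plane from the handle to the hinge, y along the hinge axis, z is the normal of its upper face.
- shield_bar (a point): The shield's handle: round steel bar, 10 mm thick, parallel to the hinge axis and 140 mm from it, in the shield's plane beyond its free edge. Opening for fingers between bar and frame: 62 mm wide, 22 mm deep. Origin: middle of the bar; y along it, x to the hinge. At shield angle a it is 140*cos(a) mm in front (hood -x) of the hinge and 140*sin(a) mm above it.
- tweezers_1: Steel tweezers, 126 mm long, lying beyond the tray; a bystander. Origin at the centre of the underside.
- steel_dish: Round steel dish, 64 mm across and 15 mm high, on the desk behind; a bystander. Origin at the centre of the underside.
- jar_oil: Small jar with a green cap, 36 mm across and 48 mm high, behind the hood; a bystander. Origin at the centre of the underside.

How it is judged:
On the way, in this order (a step that is already met when the one before it is completed fails the run):
1. the large drum charm is lifted out of its pocket (z of drum_charm in the frame of tray above 0.025 m), for 0.1 s.
2. the charm sits upright and fully home in the recess, released (horizontal distance between drum_charm and hood_nest below 0.0025 m and z of drum_charm in the frame of hood_nest between -0.003 and 0.002 m and angle between drum_charm's own z axis and vertical below 0.1 rad and contact force between the fingers and drum_charm below 0.05 N and linear speed of drum_charm below 0.02 m/s), for 0.3 s.
At the end, for the whole second after the job is handed in: The large drum charm stands upright in the recess (within 2.5 mm of its centre, on its floor within 2 mm), untouched by the fingers; the shield stands still at 45 degrees, give or take 5, and the fingers are still holding it by its handle bar (the point between the finger pads within 45 mm of it) (all of step 2 and value of joint shield_angle between 0.698 and 0.873 rad and velocity of joint shield_angle between -0.05 and 0.05 rad/s and contact force between the fingers and shield above 0.3 N and distance between the grasp point and shield_bar below 0.045 m); the arm keeps its last pose, push and grip.
It fails at once if the shield drops shut (below 20 degrees) (value of joint shield_angle below 0.35 rad).
It fails at once if another charm is moved more than 12 mm (distance of any of small_drum, square_a, square_b from where it was at the start of the episode above 0.012 m).
It fails at once if the tweezers, the dish or the jar is moved more than 30 mm (distance of any of tweezers_1, steel_dish, jar_oil from where it was at the start of the episode above 0.03 m).
It also fails if it takes over 56 s, if anything falls off the work surface, if the arm or the gripper's body presses on something with over 40 N, if the wrist force passes 120 N, or if a joint passes its speed limit or range.

### The arm

A 6-joint arm with a two-finger parallel gripper is mounted at the origin on a cart in front of the work surface, level with it; the furniture and walls round the work are solid. World frame = base frame: x ahead of the robot, y to its left, z up, the work surface at z = 0. Lengths are in m, angles in rad, forces in N, time in s.
With the tool pointing down it reaches from about 0.35 to 0.775 m from the base axis. Payload 7.3 kg.
Tool frame: the origin (TCP) lies at the very end of the fingers, on their centre line; the grasp point (between the pads) lies 19 mm behind it (pinch_z is the distance from the TCP to the grasp point, in m); z points along the fingers, y is the line along which they close (so a half turn about z gives the same grasp; the last joint's range is limited). The gripper opens to 92 mm and grips with 3 to 60 N. Pads are 19 mm wide; open, the fingers measure 130 mm over their backs; the gripper's body (75 mm by 190 mm) begins 47 mm behind the grasp point.
Start: joints at [-1.422, 0.342, 1.524, -0, 1.275, -0.146], TCP at [0.153, -0.502, 0.227] pointing down, gripper open.
Joint ranges: [-2.53, 2.53], [-0.77, 2.02], [0.04, 2.7], [-1, 4.14], [0.28, 2.66], [-3.11, 3.11]. Speed limits (rad/s): [2.57, 2.57, 3.14, 3.14, 3.14, 3.14].

### API

Orientations are given as [roll, pitch, yaw] about the fixed x, y, z axes, in that order (R = Rz(yaw) Ry(pitch) Rx(roll)).
In Python, from cell import * gives the robot as it stands.
- The arm moves only by the tool arm_command, never from a script. Its arguments are lists of equal length, an entry for each row: "fingers": the gripper command: -1 is fully open, 1 is shut, values between are in proportion; "travel": the shift along the tool's x, y, z in m, a list of three; "dr": the turn, a rotation vector about the tool's x, y, z in degrees, a list of three. In form: {"fingers": [fingers, ...], "travel": [[x, y, z], ...], "dr": [[wx, wy, wz], ...]}. A call has 1 to 8 rows; each row is the pose to reach, as a shift and turn from the pose commanded when the call began, along the tool's axes at that moment; what a row does not reach only later rows make up. A row lasts 1/12 s, in which the tool goes at most 41.7 mm and 7.16 degrees, less where a joint would pass 70% of its speed; a pose out of reach is approached as far as the arm can. A call with a gripper value outside its range is refused whole. The fingers move at their own pace and stop on an object; "squeeze" is the grip in N (left out, the last holds). Time passes only in rows, so rows that repeat a pose let the fingers close. It gives the time, the measured TCP pose, the force, the opening and the grip force at its end, in the units of the state.
- observe(): the state, without advancing time (a new reading comes with each control period).
- read_camera(name): name is "side" or "top" or "wrist"; returns a dict with "color" (400x640x3 uint8, blue, green, red), "z_map" (400x640 float32, m along the optical axis (not along the pixel's ray), 0 where there is no reading), "fx", "fy", "cx", "cy" (pixels), "R" (3x3) and "t" (3): a world point X has camera coordinates R X + t. Camera axes: x right, y down, z forward; pixel columns grow to the right and rows downward; lengths in m; the calibration is good to about 2 mm. The wrist camera is an equidistant fisheye: a pixel r from the principal point sees the ray r / f radians off the axis. A picture is of the moment at which its call begins.
- hand_in(): hands the job in; it is judged then, once.
The state is a dict: "time": time; "qpos": joint angles; "qvel": joint speeds; "joint_efforts": joint torques, N m; "tool_pos": TCP position; "tool_rot": TCP orientation; "contact_force": force on the tool from outside, world axes, zero at the start; "torque": the same for the moment, N m; "opening": finger opening in m; "grip_force": force on a finger pad.
Only numpy, scipy, OpenCV 4.12 (cv2) and the standard library are available. Lean on these libraries where they do the work, as an engineer would, in place of code of your own. Each camera call takes 0.05 s, during which the arm holds its last target. There are 200 camera calls.

## Working session

There is one attempt and no reset: what is moved stays moved. The work goes in short steps, Python scripts to look and compute and a tool call to move; the robot and the scene stay as the last step left them, time stands still between calls to the robot, and variables do not carry over. Pictures are saved under pics/ and viewed, at most 12 in all, crops included, and the job is handed in when it is done.

Besides the shell and the picture viewer there is one more tool, called as name(argument=value, ...) on one line, values as JSON. arm_command: Moves the arm, as the interface text tells. Its arguments: {"type":"object","properties":{"fingers":{"type":"array","items":{"type":"number"}},"travel":{"type":"array","items":{"type":"array","items":{"type":"number"}}},"dr":{"type":"array","items":{"type":"array","items":{"type":"number"}}},"squeeze":{"type":"number"}},"required":["fingers","travel","dr"]}

```bash
mkdir -p pics; ls; cat > h.py <<'E'
from cell import *
import numpy as np, cv2
def pts(c):
    v,u=np.mgrid[0:400,0:640]; z=c["z_map"]
    P=np.stack([(u-c["cx"])/c["fx"]*z,(v-c["cy"])/c["fy"]*z,z],-1)
    W=(P-np.array(c["t"]))@np.array(c["R"]); W[z==0]=np.nan
    return W
E
python3 - <<'E'
from h import *
s=observe(); print({k:np.round(v,3) for k,v in s.items()})
for n in("top","side"):
    c=read_camera(n); cv2.imwrite(f"pics/{n}.png",c["color"]); np.savez(n+".npz",**c)
    print(n,-np.array(c["R"]).T@c["t"],c["fx"])
E
```

```text
pics
{'time': np.float64(0.0), 'qpos': array([-1.422,  0.343,  1.525,  0.   ,  1.275, -0.146]), 'qvel': array([-0.001,  0.001, -0.002, -0.001,  0.   , -0.001]), 'joint_efforts': array([ 1.0000e-03, -4.3123e+01, -2.4423e+01,  7.2000e-02,  5.6000e-02,
       -0.0000e+00]), 'tool_pos': array([ 0.153, -0.502,  0.226]), 'tool_rot': array([-3.14 , -0.   ,  0.295]), 'contact_force': array([-0.289, -0.259, -0.143]), 'torque': array([ 0.035, -0.025,  0.017]), 'grip_force': np.float64(0.0), 'opening': np.float64(0.092)}
top [0.42915759 0.24180093 1.07540553] 457.75310254209523
side [0.45890565 0.92279024 0.5657661 ] 422.74608304037554
```

```bash
sleep 0.1
```

```text
(no output)
```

View pics/top.png

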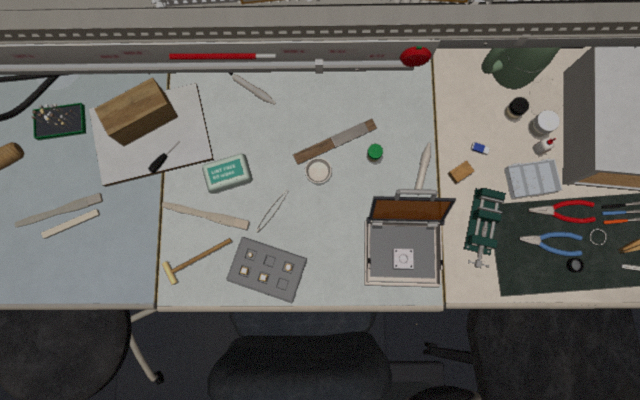

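View pics/side.png

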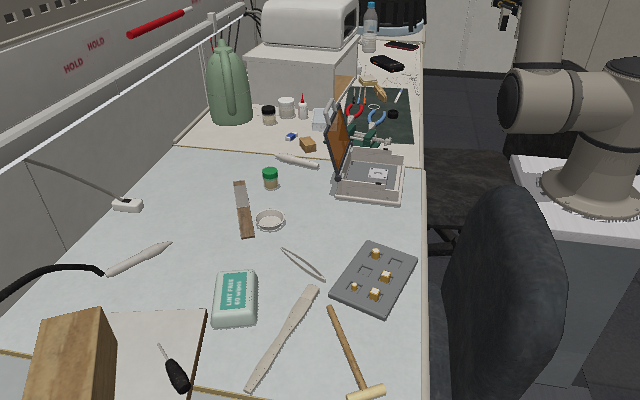

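The top view shows the tray at about (267,268), with charms near (249,254), (288,267), (243,271) and (263,278). The hood is at (403,250), with its round recess near (403,259). Next I'll zoom in and fit poses.

```bash
python3 - <<'E'
from h import *
c=dict(np.load("top.npz")); W=pts(c); np.save("Wtop.npy",W)
im=c["color"]
a=cv2.resize(im[230:305,222:312],None,fx=6,fy=6,interpolation=cv2.INTER_CUBIC)[:, :]
b=cv2.resize(im[185:290,358:458],None,fx=4,fy=4,interpolation=cv2.INTER_CUBIC)
H=max(a.shape[0],b.shape[0]); f=lambda x:cv2.copyMakeBorder(x,0,H-x.shape[0],0,0,cv2.BORDER_CONSTANT)
o=np.hstack([f(a),f(b)])[:, :]; print(o.shape); o=cv2.resize(o,None,fx=.84,fy=.84); print(o.shape); cv2.imwrite("pics/z.png",o)
# tray: points 8..14mm high in area
m=(W[...,2]>0.007)&(W[...,2]<0.035)
sub=np.zeros(m.shape,bool); sub[225:305,220:315]=1
P=W[m&sub]; r=cv2.minAreaRect(P[:,:2].astype(np.float32)); print("tray",len(P),r,np.median(P[:,2]))
t=W[...,2]; ch=sub&(t>0.0165)
n,l,s,ce=cv2.connectedComponentsWithStats(ch.astype(np.uint8))
for i in range(1,n):
    Q=W[l==i]; print("charm",s[i,4],ce[i].round(1),Q.mean(0).round(4),Q[:,2].max().round(4))
# hood
sub[:]=0; sub[215:292,355:450]=1
for lo,hi in((.027,.036),(.045,.062)):
    Q=W[sub&(t>lo)&(t<hi)]; print("hood",lo,len(Q),cv2.minAreaRect(Q[:,:2].astype(np.float32)),Q.mean(0),np.median(Q[:,2]))
sub[185:225,360:460]=1
Q=W[sub&(t>.17)]; print("shield high",len(Q),Q.mean(0).round(4),Q.min(0),Q.max(0))
E
```

```text
(450, 940, 3)
(378, 790, 3)
tray 3236 ((0.49619442224502563, 0.38818901777267456), (0.20549194514751434, 0.14842897653579712), 71.14080810546875) 0.011964784681470032
charm 1 [233. 225.] [0.5721 0.4521 0.0175] 0.0175
charm 1 [245. 238.] [0.5416 0.4233 0.0169] 0.0169
charm 3 [228.7 240.3] [0.5363 0.4612 0.0173] 0.0184
charm 1 [227. 242.] [0.5324 0.4648 0.018 ] 0.018
charm 1 [250. 242.] [0.5322 0.4114 0.0169] 0.0169
charm 2 [253.5 247. ] [0.5205 0.4029 0.0174] 0.0177
charm 1 [265. 248.] [0.5181 0.3762 0.0176] 0.0176
charm 1 [280. 250.] [0.5134 0.3415 0.0166] 0.0166
charm 12 [249.3 254.3] [0.5035 0.4118 0.02  ] 0.0237
charm 1 [257. 252.] [0.509  0.3946 0.0173] 0.0173
charm 1 [260. 253.] [0.5066 0.3876 0.0172] 0.0172
charm 1 [283. 255.] [0.5019 0.3344 0.0165] 0.0165
charm 1 [264. 259.] [0.4929 0.3782 0.0167] 0.0167
charm 2 [280.5 261.5] [0.487  0.3401 0.0165] 0.0166
charm 1 [238. 262.] [0.4862 0.438  0.0173] 0.0173
charm 1 [246. 262.] [0.4861 0.4196 0.0169] 0.0169
charm 39 [287.7 267.1] [0.4739 0.3228 0.0228] 0.0263
charm 47 [243.7 270.5] [0.4665 0.4234 0.0229] 0.0288
charm 1 [247. 266.]
[... 648 characters left out ...]
84.] [0.4361 0.3749 0.017 ] 0.017
charm 1 [272. 285.] [0.4338 0.3589 0.0168] 0.0168
charm 1 [266. 287.] [0.4293 0.3725 0.0167] 0.0167
charm 1 [293. 287.] [0.4291 0.3109 0.0168] 0.0168
charm 1 [292. 290.] [0.4224 0.3131 0.0175] 0.0175
hood 0.027 453 ((0.5049792528152466, 0.059204719960689545), (0.15364594757556915, 0.1318303942680359), 88.4822769165039) [0.49715408 0.05169092 0.03133539] 0.031308285810734394
hood 0.045 416 ((0.5070433020591736, 0.06333471089601517), (0.17156299948692322, 0.13957947492599487), 86.75432586669922) [0.54028311 0.05575538 0.05447054] 0.054547521428675375
shield high 263 [0.6104 0.0589 0.1921] [ 0.59963512 -0.01265632  0.17009359] [0.61784379 0.12291776 0.20053101]
```

View pics/z.png

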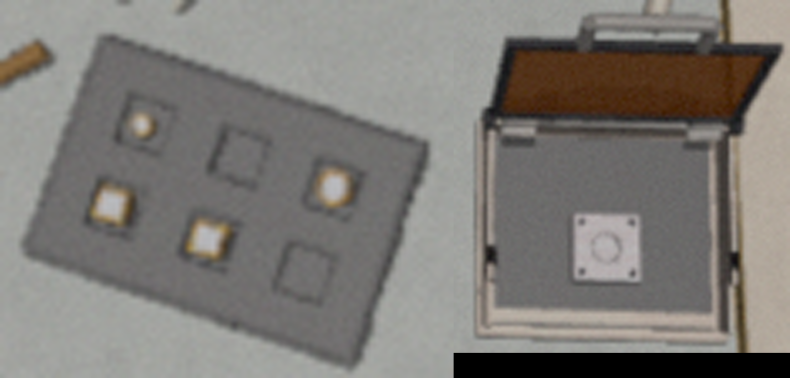

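The large drum is at about px (288,267), world (0.474,0.323), in a far-right pocket. The tray's yaw is about -18°. The recess is at px (405,256).

```bash
cat >> h.py <<'E'
from scipy.spatial.transform import Rotation as Ro
def go(p,rpy,p0=None,r0=None):
    s=observe(); p0=s["tool_pos"] if p0 is None else p0; r0=s["tool_rot"] if r0 is None else r0
    A=Ro.from_euler("xyz",r0); d=A.inv().apply(np.array(p)-p0); w=(A.inv()*Ro.from_euler("xyz",rpy)).as_rotvec(degrees=True)
    print("travel",d.round(4),"dr",w.round(2),"rows",np.linalg.norm(d)/.0417,np.linalg.norm(w)/7.16)
E
python3 - <<'E'
from h import *
go([.40,-.15,.26],[np.pi,0,-.3])
c=dict(np.load("top.npz"));W=pts(c)
h=cv2.cvtColor(c["color"],cv2.COLOR_BGR2HSV)
def ray(u,v,z):
    R=c["R"];o=-R.T@c["t"];d=R.T@np.array([(u-c["cx"])/c["fx"],(v-c["cy"])/c["fy"],1]);return (o+d*(z-o[2])/d[2]).round(4)
s=5.04
for n,(u,v),z in(("drum",(333,187),.023),("small",(142,125),.019),("sqA",(112,205),.023),("sqB",(208,239),.023),("e1",(239,156),.012),("e2",(305,272),.012),
 ("c1",(105,37),.012),("c2",(428,148),.012),("c3",(355,368),.012),("c4",(23,247),.012)):
    print(n,ray(222+u/s-.4,230+v/s-.4,z))
s=3.36
for n,(u,v),z in(("nest",(605,247),.032),("r1",(574,213),.032),("r2",(641,216),.032),("r3",(640,282),.032),("r4",(574,280),.032),("barL",(588,20),.2),("barR",(714,22),.2)):
    print(n,ray(358+(u-453.6)/s-.4,185+v/s-.4,z))
E
```

```text
travel [ 0.3391 -0.265  -0.0334] dr [-7.000e-02  1.000e-02  3.408e+01] rows 10.350586155773406 4.759657022637337
drum [0.4748 0.3229 0.023 ]
small [0.5034 0.411  0.019 ]
sqA [0.467  0.4231 0.023 ]
sqB [0.4517 0.3793 0.023 ]
e1 [0.4895 0.3671 0.012 ]
e2 [0.437  0.3362 0.012 ]
c1 [0.5446 0.4302 0.012 ]
c2 [0.4928 0.2803 0.012 ]
c3 [0.3942 0.3132 0.012 ]
c4 [0.4486 0.4653 0.012 ]
nest [0.4927 0.0621 0.032 ]
r1 [0.5157 0.0822 0.032 ]
r2 [0.5135 0.0372 0.032 ]
r3 [0.4693 0.0396 0.032 ]
r4 [0.4708 0.0837 0.032 ]
barL [0.6135 0.0961 0.2   ]
barR [0.6118 0.0234 0.2   ]
```

arm_command(fingers=[-1, -1, -1, -1, -1, -1, -1, -1], travel=[[0.339, -0.265, -0.033], [0.339, -0.265, -0.033], [0.339, -0.265, -0.033], [0.339, -0.265, -0.033], [0.339, -0.265, -0.033], [0.339, -0.265, -0.033], [0.339, -0.265, -0.033], [0.339, -0.265, -0.033]], dr=[[0, 0, 36], [0, 0, 36], [0, 0, 36], [0, 0, 36], [0, 0, 36], [0, 0, 36], [0, 0, 36], [0, 0, 36]])

```text
time: 0.77
tool_pos: [0.3368, -0.2394, 0.2512]
tool_rot: [-3.141, 0.0, -0.334]
contact_force: [0.8, -0.6, 0.6]
opening: 0.0918
grip_force: 0.0
```

```bash
python3 - <<'E'
from h import *
print(observe()["tool_pos"],observe()["tool_rot"]);go([.46,.315,.16],[np.pi,0,-.337]);go([.44,.1,.26],[np.pi,0,-.337])
E
```

```text
[ 0.33679473 -0.23937877  0.25123102] [-3.14146461e+00  2.19925417e-04 -3.34371514e-01]
travel [-0.0655 -0.5641  0.0913] dr [-0.01  0.01  0.15] rows 13.79341932640764 0.021131921792883895
travel [-0.0139 -0.3545 -0.0087] dr [-0.01  0.01  0.15] rows 8.509175000462138 0.021131921792883895
```

arm_command(fingers=[-1, -1, -1, -1, -1, -1, -1, -1], travel=[[-0.014, -0.3545, -0.009], [-0.014, -0.3545, -0.009], [-0.014, -0.3545, -0.009], [-0.014, -0.3545, -0.009], [-0.014, -0.3545, -0.009], [-0.014, -0.3545, -0.009], [-0.014, -0.3545, -0.009], [-0.014, -0.3545, -0.009]], dr=[[0, 0, 0], [0, 0, 0], [0, 0, 0], [0, 0, 0], [0, 0, 0], [0, 0, 0], [0, 0, 0], [0, 0, 0]])

```text
time: 1.43
tool_pos: [0.4328, 0.0799, 0.2596]
tool_rot: [3.141, 0.0, -0.333]
contact_force: [-0.2, -1.0, 0.4]
opening: 0.0918
grip_force: 0.0
```

```bash
python3 - <<'E'
from h import *
print(observe()["tool_pos"],observe()["tool_rot"]);go([.474,.323,.10],[np.pi,0,-.337])
E
```

```text
[0.43276256 0.07987329 0.25961144] [ 3.14133574e+00  6.81228460e-05 -3.33276606e-01]
travel [-0.0406 -0.2433  0.1596] dr [0.01 0.   0.21] rows 7.044277600936558 0.029871244931444732
```

arm_command(fingers=[-1, -1, -1, -1, -1, -1, -1, -1], travel=[[-0.036, -0.229, 0.16], [-0.036, -0.229, 0.16], [-0.036, -0.229, 0.16], [-0.036, -0.229, 0.16], [-0.036, -0.229, 0.16], [-0.036, -0.229, 0.16], [-0.036, -0.229, 0.16], [-0.036, -0.229, 0.16]], dr=[[0, 0, 0], [0, 0, 0], [0, 0, 0], [0, 0, 0], [0, 0, 0], [0, 0, 0], [0, 0, 0], [0, 0, 0]])

```text
time: 2.1
tool_pos: [0.4718, 0.309, 0.095]
tool_rot: [3.138, 0.005, -0.33]
contact_force: [-1.7, -0.2, -0.6]
opening: 0.092
grip_force: 0.0
```

```bash
python3 - <<'E'
from h import *
c=read_camera("wrist"); np.savez("wrist.npz",**c)
s=observe();print(s["tool_pos"],s["tool_rot"],np.abs(s["qvel"]).max());print({k:c[k] for k in("fx","cx","cy","R","t")});cv2.imwrite("pics/w1.png",c["color"])
E
```

```text
[0.47221143 0.30719388 0.09669039] [ 3.13802499  0.00377287 -0.3303264 ] 0.06634826740311087
{'fx': 309.70691628693146, 'cx': 320.421018821187, 'cy': 201.35450905346727, 'R': array([[-0.32481273, -0.94576309,  0.00537255],
       [-0.91525975,  0.31575793,  0.25019297],
       [-0.2383197 ,  0.07634858, -0.96818109]]), 't': array([0.44457563, 0.33425109, 0.350522  ])}
```

View pics/w1.png

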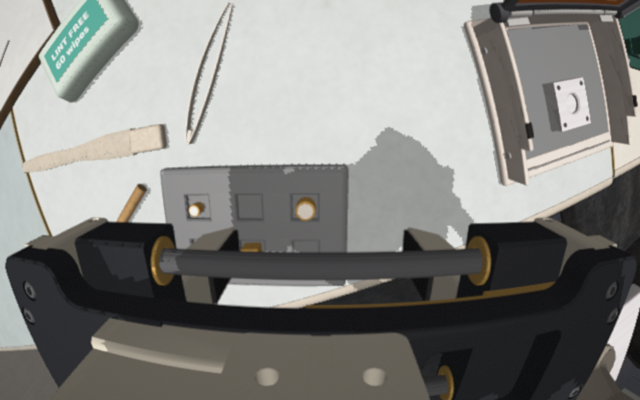

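The wrist view has the round drum's white top at about (306,208), with the small drum at (197,210) and the recess at about (572,101).

```bash
cat >> h.py <<'E'
def fray(c,u,v,z):
    d=np.array([u-c["cx"],v-c["cy"]])/c["fx"]; th=np.hypot(*d); k=np.sin(th)/th
    R=c["R"]; o=-R.T@c["t"]; r=R.T@np.array([d[0]*k,d[1]*k,np.cos(th)]); return (o+r*(z-o[2])/r[2]).round(4)
E
python3 - <<'E'
from h import *
c=dict(np.load("wrist.npz"));im=c["color"].astype(int)
for box,z,name in(((290,195,325,222),.023,"drum"),((187,200,207,217),.019,"small")):
    x0,y0,x1,y1=box;s=im[y0:y1,x0:x1];m=(s.min(2)>185).astype(np.uint8)
    n,l,st,ce=cv2.connectedComponentsWithStats(m)
    for i in range(1,n):
        if st[i,4]>20:
            u,v=ce[i]+[x0,y0];print(name,st[i],u,v,fray(c,u,v,z))
print("nest",fray(c,572,101,.032))
o=cv2.resize(c["color"][60:150,530:620],None,fx=4,fy=4,interpolation=cv2.INTER_CUBIC)
o2=cv2.resize(c["color"][165:255,265:355],None,fx=4,fy=4,interpolation=cv2.INTER_CUBIC)
cv2.imwrite("pics/w1z.png",np.hstack([o,o2]))
for (u,v) in ((296,208),(316,208),(306,198)): print(fray(c,u,v,.023))
E
```

```text
small [ 3  7  8  8 54] 193.27777777777777 210.48148148148147 [0.5033 0.4094 0.019 ]
nest [0.4939 0.0583 0.032 ]
[0.4783 0.3259 0.023 ]
[0.4733 0.3113 0.023 ]
[0.4833 0.3159 0.023 ]
```

View pics/w1z.png

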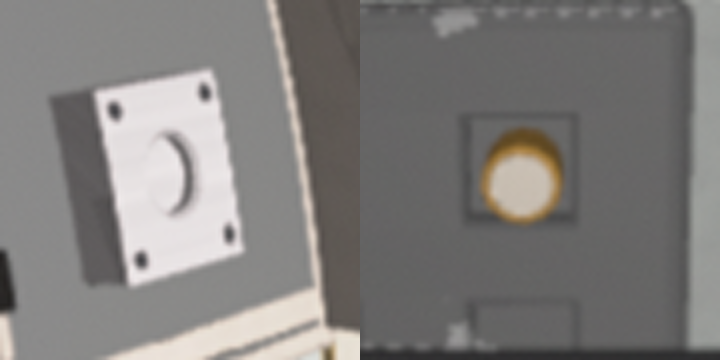

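```bash
python3 - <<'E'
from h import *
c=dict(np.load("wrist.npz"))
print("drum",fray(c,304.9,210.4,.023))
print("nest",fray(c,572.6,103.1,.032))
k=lambda x,y:(530+x/4-.4,60+y/4-.4)
for q in((97,92),(212,70),(242,252),(128,286)): print(fray(c,*k(*q),.032))
s=observe();print(s["tool_pos"],s["tool_rot"])
go([.4749,.3203,.05],[np.pi,0,-.337]); 
c=read_camera("wrist");np.savez("wrist2.npz",**c);s=observe();print(s["tool_pos"],s["tool_rot"]); print(fray(c,304.9,210.4,.023)); cv2.imwrite("pics/w2z.png",cv2.resize(c["color"][165:255,265:355],None,fx=4,fy=4,interpolation=cv2.INTER_CUBIC))
E
```

```text
drum [0.4742 0.32   0.023 ]
nest [0.4919 0.058  0.032 ]
[0.5142 0.0778 0.032 ]
[0.513  0.0343 0.032 ]
[0.4688 0.036  0.032 ]
[0.4704 0.0804 0.032 ]
[0.47221143 0.30719388 0.09669039] [ 3.13802499  0.00377287 -0.3303264 ]
travel [-0.0015 -0.0134  0.0466] dr [0.21 0.22 0.38] rows 1.164734996834104 0.06770704643408307
[0.47289678 0.30615171 0.09820819] [ 3.13919049e+00  2.05089278e-03 -3.31527808e-01]
[0.4743 0.3184 0.023 ]
```

arm_command(fingers=[-0.1, -0.1, -0.1, -0.1, -0.1, -0.1], travel=[[-0.002, -0.015, 0.02], [-0.002, -0.015, 0.046], [-0.002, -0.015, 0.046], [-0.002, -0.015, 0.046], [-0.002, -0.015, 0.046], [-0.002, -0.015, 0.046]], dr=[[0, 0, 0.2], [0, 0, 0.2], [0, 0, 0.2], [0, 0, 0.2], [0, 0, 0.2], [0, 0, 0.2]])

```text
time: 2.7
tool_pos: [0.4779, 0.3204, 0.0556]
tool_rot: [-3.14, -0.002, -0.338]
contact_force: [0.5, -0.9, 0.5]
opening: 0.0563
grip_force: 0.0
```

```bash
python3 - <<'E'
from h import *
c=read_camera("wrist");s=observe();print(s["tool_pos"],s["tool_rot"],s["opening"]);go([.4746,.321,.0145],[np.pi,0,-.337]);cv2.imwrite("pics/w3.png",c["color"][150:350,150:490])
c2=read_camera("top");cv2.imwrite("pics/t3.png",cv2.resize(c2["color"][240:295,250:330],None,fx=5,fy=5))
E
```

```text
[0.47784884 0.32048877 0.05548515] [-3.13972836e+00 -2.07993006e-03 -3.37717102e-01] 0.05306636292390985
travel [-0.0033  0.0007  0.041 ] dr [-0.11 -0.12 -0.04] rows 0.9860165551540373 0.023072399789366017
```

View pics/w3.png

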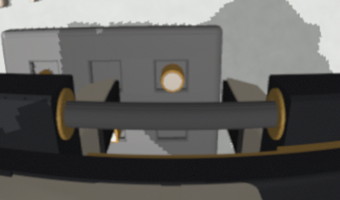

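The drum top is at crop (172,80), midway between the fingers (118 and 222). I'll descend.

arm_command(fingers=[-0.1, -0.1, -0.1, -0.1, 1, 1, 1, 1], travel=[[-0.003, 0, 0.02], [-0.003, 0, 0.04], [-0.003, 0, 0.04], [-0.003, 0, 0.04], [-0.003, 0, 0.04], [-0.003, 0, 0.04], [-0.003, 0, 0.04], [-0.003, 0, 0.04]], dr=[[0, 0, 0], [0, 0, 0], [0, 0, 0], [0, 0, 0], [0, 0, 0], [0, 0, 0], [0, 0, 0], [0, 0, 0]], squeeze=12)

```text
time: 3.47
tool_pos: [0.4742, 0.3216, 0.014]
tool_rot: [-3.141, -0.0, -0.337]
contact_force: [0.4, 0.7, 0.0]
opening: 0.0284
grip_force: 0.0
```

arm_command(fingers=[1, 1, 1, 1], travel=[[0, 0, 0], [0, 0, 0], [0, 0, 0], [0, 0, 0]], dr=[[0, 0, 0], [0, 0, 0], [0, 0, 0], [0, 0, 0]])

```text
time: 3.8
tool_pos: [0.4741, 0.3216, 0.0138]
tool_rot: [3.142, -0.0, -0.337]
contact_force: [0.1, 0.1, 2.2]
opening: 0.0149
grip_force: 12.0
```

arm_command(fingers=[1, 1, 1, 1, 1, 1], travel=[[0, 0, -0.01], [0, 0, -0.03], [0, 0, -0.06], [0, 0, -0.1], [0, 0, -0.1], [0, 0, -0.1]], dr=[[0, 0, 0], [0, 0, 0], [0, 0, 0], [0, 0, 0], [0, 0, 0], [0, 0, 0]])

```text
time: 4.3
tool_pos: [0.4755, 0.3224, 0.1168]
tool_rot: [-3.137, -0.004, -0.337]
contact_force: [0.5, -0.7, 0.0]
opening: 0.0153
grip_force: 12.0
```

```bash
python3 - <<'E'
from h import *
c=read_camera("side");s=observe();print(s["tool_pos"],s["tool_rot"],s["opening"])
R,t=c["R"],c["t"]
q=R@(s["tool_pos"])+t; u=int(c["fx"]*q[0]/q[2]+c["cx"]);v=int(c["fy"]*q[1]/q[2]+c["cy"]);print(u,v)
w=read_camera("wrist");np.savez("wrist3.npz",**w)
a=cv2.resize(c["color"][v-30:v+30,u-30:u+30],(400,400),interpolation=cv2.INTER_CUBIC)
b=w["color"][100:400,150:490];b=cv2.copyMakeBorder(b,0,100,0,0,0)
cv2.imwrite("pics/s4.png",np.hstack([a,b]))
go([.489,.09,.13],[np.pi,0,-.04])
E
```

```text
[0.4742295  0.3217725  0.11473453] [-3.14027286e+00 -1.35419654e-03 -3.36984862e-01] 0.015255003760160889
379 212
travel [ 0.0911  0.2133 -0.0165] dr [  0.03   0.03 -17.02] rows 5.575362285991649 2.376750875000746
```

View pics/s4.png

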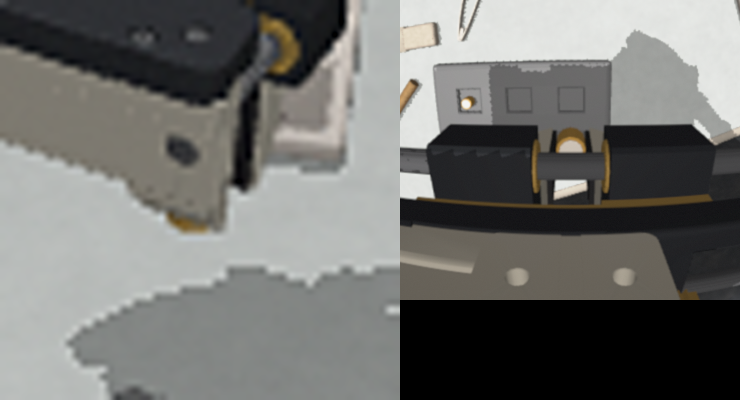

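The charm is held upright between the pads, showing at crop (570,145) and protruding slightly below the fingertips. Next I'll hover just in front of the recess and re-measure it.

arm_command(fingers=[1, 1, 1, 1, 1, 1, 1, 1], travel=[[0.078, 0.246, 0], [0.078, 0.246, 0], [0.078, 0.246, 0], [0.078, 0.246, 0], [0.078, 0.246, 0], [0.078, 0.246, 0], [0.078, 0.246, 0], [0.078, 0.246, 0]], dr=[[0, 0, -17], [0, 0, -17], [0, 0, -17], [0, 0, -17], [0, 0, -17], [0, 0, -17], [0, 0, -17], [0, 0, -17]])

```text
time: 5.07
tool_pos: [0.4652, 0.0607, 0.1124]
tool_rot: [3.141, 0.003, -0.045]
contact_force: [0.5, 0.8, -0.3]
opening: 0.015
grip_force: 12.0
```

arm_command(fingers=[1, 1, 1, 1], travel=[[0, 0, 0], [0, 0, 0], [0, 0, 0], [0, 0, 0]], dr=[[0, 0, 0], [0, 0, 0], [0, 0, 0], [0, 0, 0]])

```text
time: 5.4
tool_pos: [0.4661, 0.0649, 0.1134]
tool_rot: [-3.142, 0.001, -0.038]
contact_force: [0.2, 0.8, 0.0]
opening: 0.0157
grip_force: 12.0
```

```bash
python3 - <<'E'
from h import *
w=read_camera("wrist");np.savez("wrist4.npz",**w);s=observe();print(s["tool_pos"],s["tool_rot"],s["opening"])
R,t=w["R"],w["t"];q=R@np.array([.492,.0595,.032])+t;th=np.arctan2(np.hypot(q[0],q[1]),q[2]);k=w["fx"]*th/np.hypot(q[0],q[1]);u,v=q[0]*k+w["cx"],q[1]*k+w["cy"];print(u,v)
u0,v0=int(u)-60,int(v)-60;print(u0,v0)
cv2.imwrite("pics/w5.png",cv2.resize(w["color"][v0:v0+120,u0:u0+120],None,fx=5,fy=5,interpolation=cv2.INTER_CUBIC))
E
```

```text
[0.46613548 0.06476749 0.1134372 ] [-3.14157260e+00  4.66818490e-04 -3.83847849e-02] 0.015064032858246474
325.5988691566376 173.67254916735644
265 113
```

View pics/w5.png

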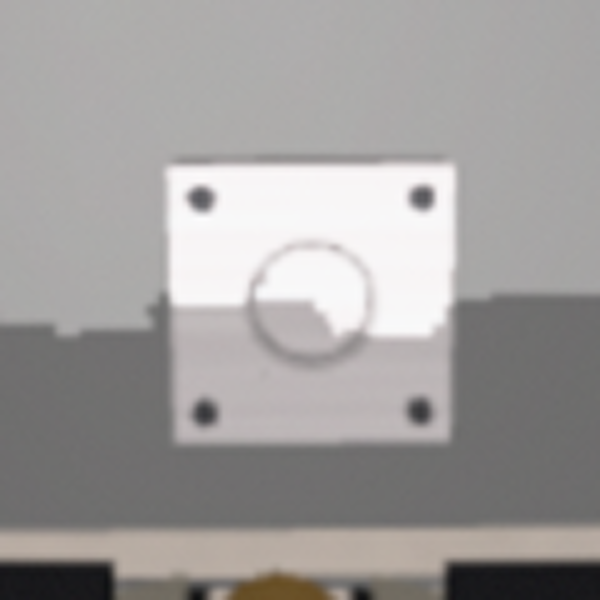

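The recess centre is at crop (312,304), i.e. image (327,173.4). The held charm's edge is at crop (281,575).

```bash
python3 - <<'E'
from h import *
c=dict(np.load("wrist4.npz"));n=fray(c,327,173.4,.032);print(n)
s=observe();
# charm front edge: top at TCP+.0092
e=fray(c,265+281/5-.4,113+574/5-.4,s["tool_pos"][2]+.0092);print("charm edge",e, "bottom edge",fray(c,265+281/5-.4,113+574/5-.4,s["tool_pos"][2]-.0068),s["tool_pos"])
go([n[0],n[1],.06],[np.pi,0,-.038])
E
```

```text
[0.4922 0.0584 0.032 ]
charm edge [0.4791 0.064  0.1226] bottom edge [0.4736 0.0642 0.1066] [0.46613548 0.06476749 0.1134372 ]
travel [0.0263 0.0054 0.0534] dr [-0.    0.03 -0.02] rows 1.4339321589491727 0.004843711445440757
```

arm_command(fingers=[1, 1, 1, 1, 1, 1, 1], travel=[[0.0266, 0.0042, 0], [0.0266, 0.0042, 0.03], [0.0266, 0.0042, 0.06], [0.0266, 0.0042, 0.068], [0.0266, 0.0042, 0.068], [0.0266, 0.0042, 0.068], [0.0266, 0.0042, 0.068]], dr=[[0, 0, 0], [0, 0, 0], [0, 0, 0], [0, 0, 0], [0, 0, 0], [0, 0, 0], [0, 0, 0]])

```text
time: 6.03
tool_pos: [0.4937, 0.0587, 0.047]
tool_rot: [3.142, -0.002, -0.04]
contact_force: [-0.1, 0.5, -0.2]
opening: 0.0149
grip_force: 12.0
```

arm_command(fingers=[1, 1, 1, 1, 1, 1, 1], travel=[[0, 0, 0], [0, 0, 0.002], [0, 0, 0.004], [0, 0, 0.006], [0, 0, 0.008], [0, 0, 0.008], [0, 0, 0.008]], dr=[[0, 0, 0], [0, 0, 0], [0, 0, 0], [0, 0, 0], [0, 0, 0], [0, 0, 0], [0, 0, 0]])

```text
time: 6.62
tool_pos: [0.4926, 0.0584, 0.0375]
tool_rot: [3.142, 0.0, -0.04]
contact_force: [0.4, -0.7, 0.7]
opening: 0.015
grip_force: 12.0
```

arm_command(fingers=[1, 1, 1, 1, 1, 1], travel=[[0, -0.0008, 0], [0, -0.0008, 0.001], [0, -0.0008, 0.002], [0, -0.0008, 0.003], [0, -0.0008, 0.0035], [0, -0.0008, 0.0035]], dr=[[0, 0, 0], [0, 0, 0], [0, 0, 0], [0, 0, 0], [0, 0, 0], [0, 0, 0]])

```text
time: 7.12
tool_pos: [0.4927, 0.0592, 0.034]
tool_rot: [3.142, 0.0, -0.04]
contact_force: [0.3, -0.5, -0.8]
opening: 0.0152
grip_force: 12.0
```

arm_command(fingers=[0.5, 0.3, 0.1, -0.1, -0.1, -0.1], travel=[[0, 0, 0], [0, 0, 0], [0, 0, 0], [0, 0, 0], [0, 0, 0], [0, 0, 0]], dr=[[0, 0, 0], [0, 0, 0], [0, 0, 0], [0, 0, 0], [0, 0, 0], [0, 0, 0]])

```text
time: 7.62
tool_pos: [0.4928, 0.0592, 0.0342]
tool_rot: [3.141, -0.0, -0.04]
contact_force: [0.3, 0.9, 0.1]
opening: 0.049
grip_force: 0.0
```

arm_command(fingers=[-0.1, -0.1, -0.1, -0.1, -0.1, -0.1, -0.1, -0.1], travel=[[0, 0, -0.01], [0, 0, -0.03], [0, 0, -0.06], [-0.02, 0, -0.09], [-0.026, 0, -0.09], [-0.026, 0, -0.09], [-0.026, 0, -0.09], [-0.026, 0, -0.09]], dr=[[0, 0, 0], [0, 0, 0], [0, 0, 0], [0, 0, 0], [0, 0, 0], [0, 0, 0], [0, 0, 0], [0, 0, 0]])

```text
time: 8.28
tool_pos: [0.4667, 0.0602, 0.1235]
tool_rot: [3.141, 0.001, -0.04]
contact_force: [0.4, -0.6, 0.0]
opening: 0.0506
grip_force: 0.0
```

```bash
python3 - <<'E'
from h import *
w=read_camera("wrist");np.savez("wrist5.npz",**w);s=observe();print(s["tool_pos"],s["tool_rot"],s["opening"])
c=read_camera("top");np.savez("top2.npz",**c);W=pts(c);print("rest/charm z",W[255:263,400:408,2].round(3).max())
b=cv2.resize(c["color"][180:290,358:458],None,fx=4,fy=4,interpolation=cv2.INTER_CUBIC)
a=cv2.resize(w["color"][113:233,265:385],(440,440),interpolation=cv2.INTER_CUBIC)
cv2.imwrite("pics/c6.png",cv2.resize(np.hstack([a[:440],b[:440]]),None,fx=.95,fy=.95))
E
```

```text
[0.4666625  0.06020747 0.12331155] [ 3.14152559e+00  1.48573525e-03 -4.04268828e-02] 0.05039994340649188
rest/charm z nan
```

View pics/c6.png

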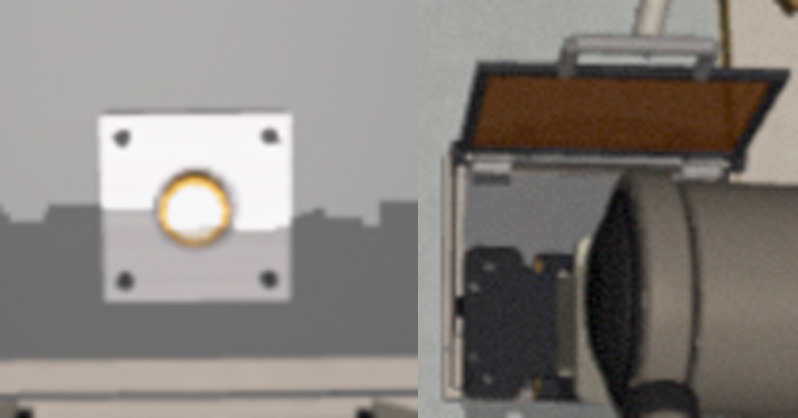

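The charm sits concentric in the recess: charm centre at (195,208), screw mean at (195,209). The shield bar is intact. Next I'll rise and turn the tool 90°.

arm_command(fingers=[-0.1, -0.1, -0.1, -0.1, -0.1, -0.1, -0.1, -0.1], travel=[[0, 0, -0.04], [0, 0, -0.08], [0, 0, -0.12], [0, 0, -0.15], [0, 0, -0.15], [0, 0, -0.15], [0, 0, -0.15], [0, 0, -0.15]], dr=[[0, 0, -7], [0, 0, -14], [0, 0, -21], [0, 0, -28], [0, 0, -35], [0, 0, -42], [0, 0, -49], [0, 0, -56]])

```text
time: 9.05
tool_pos: [0.4669, 0.0602, 0.2734]
tool_rot: [-3.14, 0.001, 0.943]
contact_force: [0.6, -0.1, -0.1]
opening: 0.05
grip_force: 0.0
```

arm_command(fingers=[-0.1, -0.1, -0.1, -0.1, -0.1, -0.1, -0.1, -0.1], travel=[[0, 0, 0], [0, 0, 0], [0, 0, 0], [0, 0, 0], [0, 0, 0], [0, 0, 0], [0, 0, 0], [0, 0, 0]], dr=[[0, 0, -7], [0, 0, -14], [0, 0, -21], [0, 0, -28], [0, 0, -34], [0, 0, -34], [0, 0, -34], [0, 0, -34]])

```text
time: 9.72
tool_pos: [0.4669, 0.0602, 0.2737]
tool_rot: [-3.141, 0.0, 1.527]
contact_force: [-0.1, -0.5, -0.3]
opening: 0.0503
grip_force: 0.0
```

```bash
python3 - <<'E'
from h import *
s=observe();print(s["tool_pos"],s["tool_rot"],s["opening"],s["qpos"].round(2))
go([.613,.055,.255],[np.pi,0,1.534])
c=dict(np.load("top2.npz"));W=pts(c)
def reg(lo,hi):
    m=np.zeros(W.shape[:2],bool);m[180:205,385:445]=1;m&=(W[...,2]>lo)&(W[...,2]<hi);return W[m]
Q=reg(.18,.21);print("bar",len(Q),Q.mean(0),np.median(Q,0),Q.min(0),Q.max(0))
for l in range(3): 
    i=[191,190,192][l];print(W[i,400:440:6].round(3).tolist())
E
```

```text
[0.46685433 0.06024276 0.27368905] [-3.14069596e+00  7.84893514e-05  1.52732244e+00] 0.050320440464010796 [-0.03  0.21  1.58 -0.    1.36  0.01]
travel [0.0011 0.1463 0.0186] dr [-0.05  0.   -0.38] rows 3.5354686499604986 0.05391876802331086
bar 234 [0.61119114 0.05875763 0.19468882] [0.61099918 0.05956276 0.19554638] [0.6018561  0.01799183 0.18044654] [0.61796141 0.09899236 0.20076778]
[[0.613, 0.091, 0.196], [0.613, 0.079, 0.196], [0.614, 0.067, 0.194], [0.613, 0.056, 0.197], [0.613, 0.044, 0.197], [0.613, 0.032, 0.195], [0.613, 0.02, 0.195]]
[[0.615, 0.091, 0.199], [0.615, 0.079, 0.197], [0.615, 0.067, 0.197], [0.615, 0.056, 0.198], [0.615, 0.044, 0.196], [0.615, 0.032, 0.196], [nan, nan, nan]]
[[0.611, 0.091, 0.198], [0.611, 0.08, 0.199], [0.611, 0.068, 0.198], [0.61, 0.057, 0.199], [0.611, 0.044, 0.196], [0.611, 0.032, 0.196], [0.611, 0.021, 0.197]]
```

arm_command(fingers=[-0.1, -0.1, -0.1, -0.1, -0.1, -0.1, -0.1], travel=[[0.001, 0.04, 0], [0.001, 0.08, 0], [0.001, 0.12, 0], [0.001, 0.146, 0.02], [0.001, 0.146, 0.04], [0.001, 0.146, 0.04], [0.001, 0.146, 0.04]], dr=[[0, 0, 0], [0, 0, 0], [0, 0, 0], [0, 0, 0], [0, 0, 0], [0, 0, 0], [0, 0, 0]])

```text
time: 10.3
tool_pos: [0.6119, 0.0554, 0.2328]
tool_rot: [-3.138, 0.0, 1.529]
contact_force: [-0.7, -0.5, 0.2]
opening: 0.0504
grip_force: 0.0
```

```bash
python3 - <<'E'
from h import *
s=observe();print(s["tool_pos"],s["tool_rot"],s["opening"])
c=read_camera("side")
q=c["R"]@s["tool_pos"]+c["t"];u=int(c["fx"]*q[0]/q[2]+c["cx"]);v=int(c["fy"]*q[1]/q[2]+c["cy"])
w=read_camera("wrist")
cv2.imwrite("pics/s7.png",np.hstack([cv2.resize(c["color"][v-50:v+50,u-50:u+50],(400,400),interpolation=cv2.INTER_CUBIC),cv2.copyMakeBorder(cv2.resize(w["color"],(400,250)),0,150,0,0,0)]));print(u,v)
E
```

```text
[0.61190624 0.05537763 0.23282   ] [-3.13775027e+00  9.22677933e-05  1.52897667e+00] 0.05038848880389338
329 87
```

View pics/s7.png

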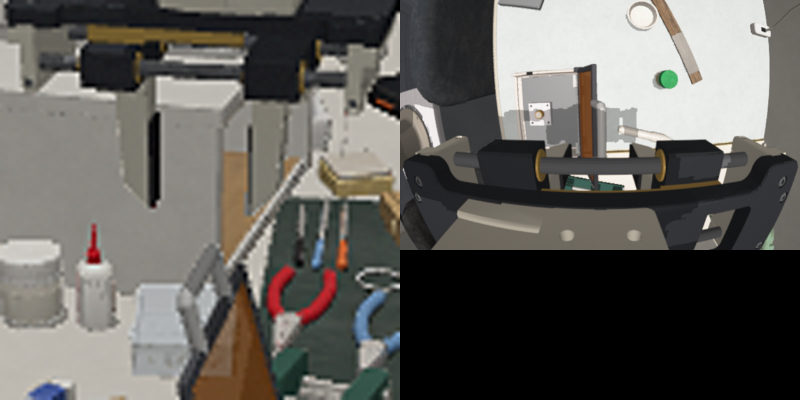

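In the side crop the fingers (x≈155 and 255) straddle the handle (≈205,270), so I'll descend and grip.

arm_command(fingers=[-0.1, -0.1, -0.1, -0.1, 0.2, 0.4, 0.6, 0.6], travel=[[0, 0.001, 0.02], [0, 0.001, 0.04], [0, 0.001, 0.051], [0, 0.001, 0.051], [0, 0.001, 0.051], [0, 0.001, 0.051], [0, 0.001, 0.051], [0, 0.001, 0.051]], dr=[[0, 0, 0], [0, 0, 0], [0, 0, 0], [0, 0, 0], [0, 0, 0], [0, 0, 0], [0, 0, 0], [0, 0, 0]], squeeze=15)

```text
time: 11.07
tool_pos: [0.6142, 0.0553, 0.1844]
tool_rot: [3.139, 0.0, 1.53]
contact_force: [1.3, 0.0, 0.7]
opening: 0.0284
grip_force: 0.0
```

arm_command(fingers=[1, 1, 1, 1, 1, 1], travel=[[0, 0, 0], [0, 0, 0], [0, 0, 0], [0, 0, 0], [0, 0, 0], [0, 0, 0]], dr=[[0, 0, 0], [0, 0, 0], [0, 0, 0], [0, 0, 0], [0, 0, 0], [0, 0, 0]])

```text
time: 11.57
tool_pos: [0.6137, 0.0553, 0.1834]
tool_rot: [3.141, 0.0, 1.531]
contact_force: [-0.7, 0.4, 1.3]
opening: 0.009
grip_force: 15.0
```

```bash
python3 - <<'E'
from h import *
s=observe();print(s["tool_pos"],s["tool_rot"],s["opening"],s["grip_force"],s["qpos"].round(3))
E
```

```text
[0.61372582 0.0553097  0.18336304] [3.14135986e+00 1.32842516e-04 1.53054790e+00] 0.009026002587406958 14.998380839824677 [-0.034  0.543  1.322 -0.     1.276  0.006]
```

```bash
cat > arc.py <<'E'
from h import *
import sys
a0,a1,f0,f1,n=map(float,sys.argv[1:6]);n=int(n)
# tool-frame increments from a0/f0 (deg), in plane: X forward, Z up
def tcp(a,f): a,f=np.radians([a,f]); return np.array([-.14*np.cos(a)+.009*np.sin(f), .14*np.sin(a)-.009*np.cos(f)])
f=np.radians(f0); zy=np.array([[np.cos(f),np.sin(f)],[np.sin(f),-np.cos(f)]]) # rows: tool y, tool z in (X,Z)
T=[];D=[]
for i in range(1,n+1):
    s=i/n; d=zy@(tcp(a0+(a1-a0)*s,f0+(f1-f0)*s)-tcp(a0,f0)); T.append([0,round(d[0],4),round(d[1],4)]);D.append([round(-(f1-f0)*s,2),0,0])
print(T);print(D)
E
python3 arc.py 106 90 0 5 4; python3 arc.py 106 76 0 10 8;python3 arc.py 76 46 10 20 8
```

```text
[[0, np.float64(-0.0093), np.float64(-0.0024)], [0, np.float64(-0.0187), np.float64(-0.0041)], [0, np.float64(-0.0282), np.float64(-0.0051)], [0, np.float64(-0.0378), np.float64(-0.0055)]]
[[-1.25, 0, 0], [-2.5, 0, 0], [-3.75, 0, 0], [-5.0, 0, 0]]
[[0, np.float64(-0.0087), np.float64(-0.0022)], [0, np.float64(-0.0175), np.float64(-0.0039)], [0, np.float64(-0.0264), np.float64(-0.005)], [0, np.float64(-0.0354), np.float64(-0.0054)], [0, np.float64(-0.0443), np.float64(-0.0053)], [0, np.float64(-0.0533), np.float64(-0.0046)], [0, np.float64(-0.0621), np.float64(-0.0033)], [0, np.float64(-0.0709), np.float64(-0.0014)]]
[[-1.25, 0, 0], [-2.5, 0, 0], [-3.75, 0, 0], [-5.0, 0, 0], [-6.25, 0, 0], [-7.5, 0, 0], [-8.75, 0, 0], [-10.0, 0, 0]]
[[0, np.float64(-0.0089), np.float64(0.0009)], [0, np.float64(-0.0178), np.float64(0.0025)], [0, np.float64(-0.0265), np.float64(0.0046)], [0, np.float64(-0.035), np.float64(0.0073)], [0, np.float64(-0.0434), np.float64(0.0105)], [0, np.float64(-0.0515), np.float64(0.0143)], [0, np.float64(-0.0594), np.float64(0.0186)], [0, np.float64(-0.067), np.float64(0.0235)]]
[[-1.25, 0, 0], [-2.5, 0, 0], [-3.75, 0, 0], [-5.0, 0, 0], [-6.25, 0, 0], [-7.5, 0, 0], [-8.75, 0, 0], [-10.0, 0, 0]]
```

arm_command(fingers=[1, 1, 1, 1, 1, 1], travel=[[0, -0.0093, -0.0024], [0, -0.0187, -0.0041], [0, -0.0282, -0.0051], [0, -0.0378, -0.0055], [0, -0.0378, -0.0055], [0, -0.0378, -0.0055]], dr=[[-1.25, 0, 0], [-2.5, 0, 0], [-3.75, 0, 0], [-5, 0, 0], [-5, 0, 0], [-5, 0, 0]])

```text
time: 12.07
tool_pos: [0.576, 0.0567, 0.1892]
tool_rot: [3.054, 0.0, 1.53]
contact_force: [-0.5, -1.1, 2.3]
opening: 0.0095
grip_force: 15.0
```

```bash
python3 arc.py 90 67 5 13 6;python3 arc.py 67 46 13 20 6;python3 - <<'E'
from h import *
s=observe();print(s["tool_pos"],s["tool_rot"],s["opening"],s["contact_force"],s["qpos"].round(3))
E
```

```text
[[0, np.float64(-0.0091), np.float64(-0.0005)], [0, np.float64(-0.0183), np.float64(-0.0004)], [0, np.float64(-0.0274), np.float64(0.0003)], [0, np.float64(-0.0365), np.float64(0.0017)], [0, np.float64(-0.0454), np.float64(0.0037)], [0, np.float64(-0.0542), np.float64(0.0062)]]
[[-1.33, 0, 0], [-2.67, 0, 0], [-4.0, 0, 0], [-5.33, 0, 0], [-6.67, 0, 0], [-8.0, 0, 0]]
[[0, np.float64(-0.0082), np.float64(0.0017)], [0, np.float64(-0.0163), np.float64(0.004)], [0, np.float64(-0.0242), np.float64(0.0067)], [0, np.float64(-0.0319), np.float64(0.0099)], [0, np.float64(-0.0394), np.float64(0.0136)], [0, np.float64(-0.0467), np.float64(0.0178)]]
[[-1.17, 0, 0], [-2.33, 0, 0], [-3.5, 0, 0], [-4.67, 0, 0], [-5.83, 0, 0], [-7.0, 0, 0]]
[0.57597103 0.05667106 0.18918524] [3.05380828e+00 3.81594751e-04 1.53044762e+00] 0.00952870758458548 [-0.47972105 -1.07174485  2.34947749] [-3.400e-02  4.230e-01  1.512e+00 -1.000e-03  1.119e+00  7.000e-03]
```

arm_command(fingers=[1, 1, 1, 1, 1, 1, 1, 1], travel=[[0, -0.0091, -0.0005], [0, -0.0183, -0.0004], [0, -0.0274, 0.0003], [0, -0.0365, 0.0017], [0, -0.0454, 0.0037], [0, -0.0542, 0.0062], [0, -0.0542, 0.0062], [0, -0.0542, 0.0062]], dr=[[-1.33, 0, 0], [-2.67, 0, 0], [-4, 0, 0], [-5.33, 0, 0], [-6.67, 0, 0], [-8, 0, 0], [-8, 0, 0], [-8, 0, 0]])

```text
time: 12.73
tool_pos: [0.5227, 0.0587, 0.1777]
tool_rot: [2.916, 0.0, 1.53]
contact_force: [-1.1, -3.4, 0.9]
opening: 0.0092
grip_force: 15.0
```

```bash
cat > st.py <<'E'
from h import *
s=observe();d=Ro.from_euler("xyz",s["tool_rot"]).apply([0,0,1]);b=s["tool_pos"]-.009*d
print(s["tool_pos"],s["tool_rot"],s["opening"],s["contact_force"],s["qpos"].round(3))
print("bar",b.round(4),"angle from x",np.degrees(np.arccos((.575-b[0])/.14)),"from z",np.degrees(np.arcsin((b[2]-.058)/.14)),"radius",np.hypot(.575-b[0],b[2]-.058))
E
python3 st.py
```

```text
[0.52270093 0.05869428 0.17769062] [2.91574570e+00 4.94453724e-04 1.53034311e+00] 0.009248093584172898 [-1.13494819 -3.37128717  0.94927471] [-0.033  0.276  1.793 -0.003  0.847  0.01 ]
bar [0.5207 0.0588 0.1865] angle from x 67.1731592519386 from z 66.57570610253065 radius 0.1394717301264903
```

arm_command(fingers=[1, 1, 1, 1, 1, 1, 1, 1], travel=[[0, -0.0082, 0.0017], [0, -0.0163, 0.004], [0, -0.0242, 0.0067], [0, -0.0319, 0.0099], [0, -0.0394, 0.0136], [0, -0.0467, 0.0178], [0, -0.0467, 0.0178], [0, -0.0467, 0.0178]], dr=[[-1.17, 0, 0], [-2.33, 0, 0], [-3.5, 0, 0], [-4.67, 0, 0], [-5.83, 0, 0], [-7, 0, 0], [-7, 0, 0], [-7, 0, 0]])

```text
time: 13.4
tool_pos: [0.4815, 0.0604, 0.1498]
tool_rot: [2.794, 0.0, 1.53]
contact_force: [-1.0, -4.1, 0.2]
opening: 0.0091
grip_force: 15.0
```

```bash
python3 st.py; python3 - <<'E'
from h import *
c=read_camera("side");t=read_camera("top");w=read_camera("wrist")
a=cv2.resize(c["color"][90:220,290:420],(400,400),interpolation=cv2.INTER_CUBIC)
b=cv2.copyMakeBorder(cv2.resize(w["color"],(400,250)),0,150,0,0,0)
cv2.imwrite("pics/f8.png",np.hstack([a,b]))
E
```

```text
[0.48153457 0.0604457  0.14975226] [2.79425269e+00 1.87361617e-04 1.53014007e+00] 0.00914597434305875 [-1.02496965 -4.07434729  0.22571227] [-0.031  0.2    2.034 -0.007  0.561  0.015]
bar [0.4785 0.0606 0.1582] angle from x 46.4114816138367 from z 45.71043919284557 radius 0.1391414914807447
```

View pics/f8.png

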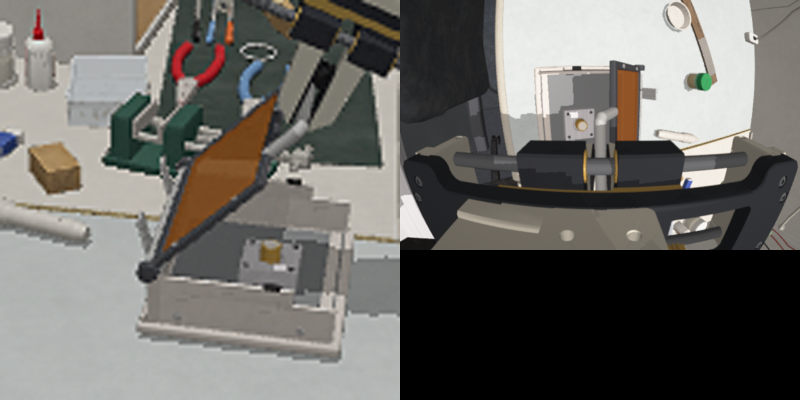

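The shield stands at about 46° with the bar gripped, and the drum is upright in the rest (side crop 270,250). I'll settle briefly and hand in.

arm_command(fingers=[1, 1, 1, 1, 1, 1], travel=[[0, -0.001, 0.001], [0, -0.001, 0.001], [0, -0.001, 0.001], [0, -0.001, 0.001], [0, -0.001, 0.001], [0, -0.001, 0.001]], dr=[[0, 0, 0], [0, 0, 0], [0, 0, 0], [0, 0, 0], [0, 0, 0], [0, 0, 0]])

```text
time: 14.05
tool_pos: [0.4807, 0.0605, 0.1489]
tool_rot: [2.793, 0.0, 1.53]
contact_force: [-2.6, -5.7, 3.0]
opening: 0.0094
grip_force: 15.0
```

```bash
python3 st.py; python3 -c "
from cell import *
print(hand_in())"
```

```text
[0.48074286 0.06048913 0.14894249] [2.79281580e+00 3.54460707e-04 1.53038311e+00] 0.009354647597248104 [-2.58423182 -5.73513982  3.00844362] [-0.031  0.199  2.038 -0.007  0.556  0.015]
bar [0.4777 0.0606 0.1574] angle from x 45.95556339352415 from z 45.235272071111844 radius 0.13911742948077216
the job is handed in; nothing more can be done
None
```

The drum charm is released and seated upright in the recess, the shield is held by its bar at about 45–46°, and the job is handed in at about 14 s (no verdict was returned).

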